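# Dip the ageing cask and show the reading

### The job

Check how full the little oak cask is: take the dip rod from its rest, slide it down the cask's slanted brass neck until the collar stops on the brim, gently, and draw it out again. Then hold the rod level with its tip over the middle of the white bowl, about a hand's width above the rim, so that it can drip there while I read the marks. Finish like that, still holding the rod, and leave everything else standing where it is.

Things in the scene. Friction and masses are not known exactly. Their poses are not given: they have to be found in the camera images.
- dip_rod: Loose dip rod, 245 mm, 0.14 kg: flat dark-wood handle (x -45 to 45 mm, 18 thick in y, 28 high in z), ferrule, brass collar 34 mm across (x 54 to 60), steel rod 12 mm thick with dark rings (x 60 to 200), tip tapered to 7 mm. Origin: middle of the handle on the rod's axis; x towards the tip. Starts level in its rest, z up: pinch the handle's middle across y from above, lift straight up
- rod_collar (a point): centre of the collar's front face, the one that stops on the neck's brim: 60 mm along x from the rod's origin
- rod_tip (a point): the rod's tip: 200 mm along x from the rod's origin
- rod_rest: Fixed rest under the rod: dark-wood foot 60 mm wide, 12 high, with two brass forks 9 mm thick at x = -36 mm (36 wide, to 54 mm high) and x = +115 mm (30 wide, to 62 high). Origin on the worktop straight below the rod's origin, same x axis; rod axis 56 mm above the worktop. Handle free from x = -31 mm to the collar, its lower edge 30 mm above the foot
- cask: Fixed small oak cask with steel hoops, 170 mm long and 152 mm in diameter, lying in a dark-wood cradle, with a brass tap on the end that faces the robot. Origin on the worktop under its middle; x along the cask, away from the robot; the cask's axis is 104 mm above the worktop, its top 180 mm
- neck: Fixed straight brass tube in the cask's right upper side, leaning 50 degrees from vertical. Origin: centre of the open brim, 168 mm above the worktop. z points out along the bore, up and to the cask's right; the rod goes in along -z. Bore 17 mm, 60 mm long, flared to 25 mm in the first 6 mm; brim 36 mm across, 24 mm off the cask. Hollow behind: the rod enters 140 mm, till the collar stops
- drip_bowl: Loose white ceramic bowl, 130 mm across, 58 mm high, in the middle of the worktop. Origin at the centre of its underside. (Beyond it, wall cabinets hang 0.45 m above the worktop from about x = 0.57 m on: keep the arm clear of them)
- glass: bystander: clear tumbler, 81 mm across, 93 mm high; origin under its centre
- jigger: bystander: brass double-cone jigger, 44 mm across, 78 mm high; origin under its centre
- bitters: bystander: small brown bottle, 48 mm across, 136 mm high; origin under its centre
- bung: bystander: the cask's bung, already pulled: cork on a dark-wood head 28 mm across, 36 mm high, standing on its head on a coaster; origin under its centre
- lime: bystander: green lime, 53 mm long, 44 mm high; origin under its centre
- lemon: bystander: yellow lemon, 76 mm long, 59 mm high; origin under its centre
- cherries: bystander: red jar with a green lid, 62 mm across, 86 mm high; origin under its centre

How it is judged (in metres and radians):
On the way, in this order (a step that is already met when the one before it is completed fails the run):
1. the rod is in the neck up to its collar: collar face within 3 mm of the brim and 6 mm of the bore's axis, rod along the bore (z of rod_collar in the frame of neck below 0.003 m and x of rod_collar in the frame of neck between -0.006 and 0.006 m and y of rod_collar in the frame of neck between -0.006 and 0.006 m and angle between the x axis of dip_rod and the z axis of neck, either way round below 0.15 rad), for 0.2 s.
2. the rod is drawn out: its tip at least 10 mm clear of the brim (z of rod_tip in the frame of neck above 0.01 m), for 0.1 s.
At the end, for the whole second after the job is handed in: The fingers hold the dip rod still, level within 10 degrees, its tip within 40 mm of the bowl's centre seen from above and 88 to 210 mm above the worktop (30 to 150 mm above the bowl's rim), touching neither bowl, cask, rest, tumbler nor jigger; the bowl stands upright (contact force between the fingers and dip_rod above 1 N and angle between dip_rod's own x axis and vertical between 1.396 and 1.745 rad and horizontal distance between rod_tip and drip_bowl below 0.04 m and height (world z) of rod_tip between 0.088 and 0.21 m and height (world z) of dip_rod above 0.07 m and contact force between dip_rod and drip_bowl below 0.1 N and contact force between dip_rod and cask below 0.1 N and contact force between dip_rod and glass below 0.1 N and contact force between dip_rod and jigger below 0.1 N and contact force between dip_rod and rod_rest below 0.1 N and linear speed of dip_rod below 0.03 m/s and angular speed of dip_rod below 0.2 rad/s and angle between drip_bowl's own z axis and vertical below 0.1 rad); the arm keeps its last pose, push and grip.
It fails at once if the rod is forced: more than 40 N between it and the neck or cask (contact force between dip_rod and cask above 40 N).
It fails at once if the bowl, tumbler, jigger, bitters bottle, bung, lime, lemon or cherry jar is moved by more than 30 mm (distance of any of drip_bowl, glass, jigger, bitters, bung, lime, lemon, cherries from where it was at the start of the episode above 0.03 m).
It also fails if it takes over 54 s, if anything falls off the work surface, if the arm or the gripper's body presses on something with over 40 N, if the wrist force passes 120 N, or if a joint passes its speed limit or range.

### The arm

A 6-joint arm with a two-finger parallel gripper is mounted at the origin on a cart in front of the work surface, level with it; the furniture and walls round the work are solid. World frame = base frame: x ahead of the robot, y to its left, z up, the work surface at z = 0. Lengths are in mm, angles in rad, forces in N, time in s.
With the tool pointing down it reaches from about 350 to 875 mm from the base axis. Payload 4.2 kg.
Tool frame: the origin (TCP) lies at the very end of the fingers, on their centre line; the grasp point (between the pads) lies 19 mm behind it; z points along the fingers, y is the line along which they close (so a half turn about z gives the same grasp; the last joint's range is limited). The gripper opens to 85 mm and grips with 20 to 120 N. Pads are 22 mm wide; open, the fingers measure 114 mm over their backs; the gripper's body (76 mm by 85 mm) begins 54 mm behind the grasp point. The pads swing forward as they close: fully open they stand 13 mm farther back than shut.
Start: joints at [-1.08, 0.385, 0.008, 0, -1.194, -0.259], TCP at [143.599, -608.259, 231.312] pointing down, gripper open.
Joint ranges: [-3.14, 3.14], [-1.21, 2.06], [-1.07, 1.41], [-3.16, 2.05], [-2.99, -0.16], [-3.1, 3.1]. Speed limits (rad/s): [2.79, 2.79, 3.14, 3.14, 3.14, 3.14].

### API

Orientations are given as a unit quaternion [x, y, z, w].
In Python, from station import movep, servo_line, move_j, move_gripper, hold, inverse_kinematics, observe, grab_frame, MotionError, close_job gives the robot as it stands. Calls block until the motion is done:
- movep(position, orientation): joint-space move of the TCP to a pose.
- servo_line(position, rotation=None, rate=150, threshold=None): straight line of the TCP; rotation=None keeps the orientation; rate is the mean speed in mm/s. With threshold (N) it stops when the force on the tool has changed by that much, and returns True; else False.
- move_j(angles): joint-space move.
- move_gripper(opening, squeeze=None): finger opening in mm; squeeze is the grip in N (None keeps the last); returns when the fingers have stopped.
- hold(seconds).
- inverse_kinematics(position, orientation): joint angles nearest the present ones, or None.
- observe(): the state.
- grab_frame(name): name is "scene" or "top" or "wrist"; returns a dict with "color" (400x640x3 uint8, red, green, blue), "range_z" (400x640 float32, mm along the optical axis (not along the pixel's ray), 0 where there is no reading), "fx", "fy", "cx", "cy" (pixels), "xyz" and "orientation" of the camera in the world. Camera axes: x right, y up, looking along -z (the intrinsics and any distortion apply to the point x, -y, -z); pixel columns grow to the right and rows downward; lengths in mm; the calibration is good to about 2 mm. A picture is of the moment at which its call begins.
A pose or a line that the arm cannot do raises MotionError and nothing moves.
- close_job(): hands the job in; it is judged then, once.
The state is a dict: "time_s": time; "joint_pos": joint angles; "qvel": joint speeds; "joint_efforts": joint torques, N m; "eef_pos": TCP position; "eef_rot": TCP orientation; "ft_force": force on the tool from outside, world axes, zero at the start; "torque": the same for the moment, N m; "opening": finger opening in mm; "gripper_force": force on a finger pad.
Only numpy, scipy, OpenCV 4.12 (cv2) and the standard library are available. Lean on these libraries where they do the work, as an engineer would, in place of code of your own. Each camera call takes 0.05 s, during which the arm holds its last target. There are 200 camera calls.

## Working session

There is one attempt and no reset: what is moved stays moved. The work goes in short steps, each a Python script; the robot and the scene stay as the last script left them, time stands still between calls to the robot, and variables do not carry over. Pictures are saved under pics/ and viewed, at most 10 in all, crops included, and the job is handed in when it is done.

```bash
mkdir -p pics; ls; cat > h.py <<'E'
import numpy as np, cv2
from scipy.spatial.transform import Rotation as R
from station import *
def cloud(f):
    d=f["range_z"]; v,u=np.mgrid[:400,:640]
    p=np.stack([(u-f["cx"])/f["fx"]*d,-(v-f["cy"])/f["fy"]*d,-d],-1)
    return R.from_quat(f["orientation"]).apply(p.reshape(-1,3)).reshape(400,640,3)+np.array(f["xyz"])
E
python3 - <<'E'
from h import *
import pickle
for n in ("scene","top"):
    f=grab_frame(n); pickle.dump(f,open(n+".pkl","wb"))
    cv2.imwrite(f"pics/{n}.png",f["color"][...,::-1]); print(n,{k:f[k] for k in f if k not in("color","range_z")},(f["range_z"]>0).mean())
print(observe())
E
```

```text
pics
scene {'fx': 397.96391278205664, 'fy': 397.96391278205664, 'cx': 322.1718857581011, 'cy': 198.5152882799162, 'xyz': array([-40.40976108, 517.14556626, 937.19485093]), 'orientation': array([-0.15619271,  0.31572878,  0.8380974 , -0.41654763])} 0.9957890625
top {'fx': 387.8717654472507, 'fy': 387.8717654472507, 'cx': 312.0602842770026, 'cy': 202.0596181392537, 'xyz': array([ 254.41101027,   58.46950977, 1292.57950889]), 'orientation': array([ 0.07179467, -0.06810979, -0.69660616,  0.71059583])} 0.9961484375
{'time_s': 0.1, 'joint_pos': array([-1.08040622e+00,  3.85492364e-01,  6.74807720e-03, -4.18974995e-04,
       -1.19402059e+00, -2.58607984e-01]), 'qvel': array([ 0.00023466, -0.00100941,  0.00448895,  0.00141234, -0.00058852,
        0.0005693 ]), 'joint_efforts': array([-3.85147960e-04, -3.93318343e+01,  1.88930690e+01,  4.19791684e+00,
       -2.57619584e-03,  3.83301327e-06]), 'eef_pos': array([ 143.46290512, -607.76622398,  230.32005246]), 'eef_rot': array([-1.15555011e-01,  9.93300575e-01,  9.87284574e-04, -1.78832463e-04]), 'ft_force': array([ 0.50818397, -0.0778528 ,  1.02969639]), 'torque': array([-0.00152329,  0.01695174, -0.00692395]), 'gripper_force': 0.0, 'opening': 85.25095208148005}
```

View pics/scene.png

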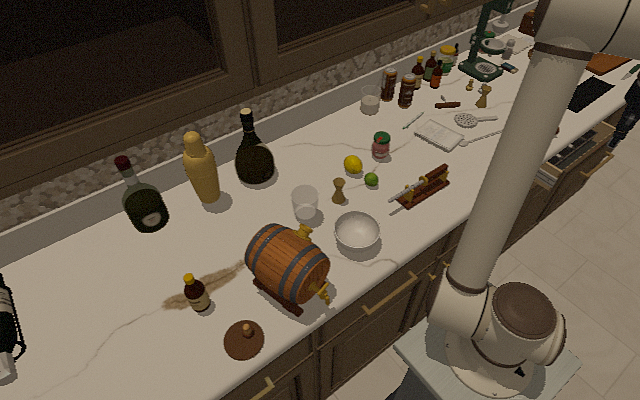

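View pics/top.png

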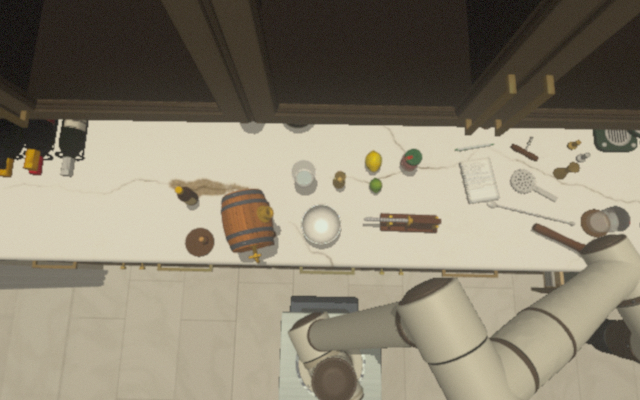

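The scene shows the cask at (288,265) with its neck at (303,231), the bowl at (357,232) and the rod in its rest at (420,190). From above, the neck is at (263,212), the bowl at (321,225) and the rod runs from (365,222) to its handle at about (425,223), tip towards the cask. Next I'll get coarse 3D positions.

```bash
python3 - <<'E'
from h import *
import pickle
for n,rois in (("top",dict(neck=(200,228,252,280),rod=(205,240,358,445),bowl=(200,250,295,348),cask=(180,255,215,278),glass=(155,192,285,322),jig=(165,195,328,350))),("scene",dict(neck=(220,250,288,322),rod=(160,220,380,455)))):
    f=pickle.load(open(n+".pkl","rb")); P=cloud(f); 
    hsv=cv2.cvtColor(f["color"],cv2.COLOR_RGB2HSV)
    big=[]
    for k,(a,b,c,d) in rois.items():
        p=P[a:b,c:d].reshape(-1,3); h=hsv[a:b,c:d].reshape(-1,3)
        q=p[(p[:,2]>(35 if k!="neck" else 140))&(p[:,2]<260)]
        print(n,k,len(q),q.min(0).round(),q.max(0).round(),np.median(q,0).round())
        if k in("neck","rod"):
            im=f["color"][a:b,c:d,::-1]; big.append(cv2.resize(im,(380,int(380*(b-a)/(d-c))),interpolation=cv2.INTER_CUBIC))
    hh=max(i.shape[0] for i in big)
    cv2.imwrite(f"pics/z_{n}.png",np.hstack([np.vstack([i,np.zeros((hh-i.shape[0],380,3),np.uint8)]) for i in big]))
    p=P; m=(p[...,2]>45)&(p[...,2]<75)
    a,b,c,d=rois["rod"]; q=p[a:b,c:d][m[a:b,c:d]][:,:2].astype(np.float32)
    print("rod line",cv2.fitLine(q,cv2.DIST_HUBER,0,.01,.01).ravel(), np.percentile(q,[1,99],axis=0).round(1).tolist())
E
```

```text
top neck 493 [401. 181. 140.] [489. 245. 184.] [440. 219. 167.]
top rod 443 [ 428. -344.   35.] [ 463. -101.   77.] [ 447. -245.   63.]
top bowl 292 [367. -27.  35.] [498. 102.  63.] [446.  33.  52.]
top cask 2841 [329. 181.  38.] [525. 346. 186.] [421. 255. 166.]
top glass 277 [552.  57.  35.] [634. 137.  99.] [616.  97.  71.]
top jig 107 [566. -41.  37.] [603.  -5.  81.] [590. -23.  63.]
rod line [ 2.6978156e-02  9.9963599e-01  4.4639951e+02 -2.2819934e+02] [[432.5, -341.6], [461.4, -106.7]]
scene neck 579 [387. 182. 140.] [486. 269. 183.] [427. 225. 171.]
scene rod 487 [ 425. -342.   35.] [463. -99.  75.] [ 443. -241.   61.]
rod line [ 4.2273633e-02  9.9910605e-01  4.4202936e+02 -2.3253015e+02] [[428.8, -339.8], [461.2, -100.9]]
```

```bash
cd pics; python3 -c "
import cv2,numpy as np
a=cv2.imread('z_top.png');b=cv2.imread('z_scene.png');cv2.imwrite('z.png',cv2.resize(np.vstack([a,b]),(640,600)))"
```

```text
(no output)
```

View pics/z.png

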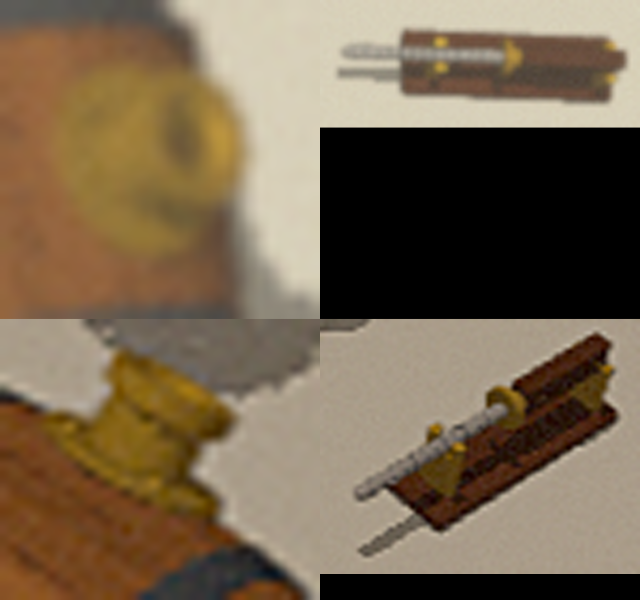

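The zoom shows the neck's brim facing right and up at top pixel (265,211), and the handle and collar standing clear in the rest. Next I'll check reachability and move the wrist camera over the rod.

```bash
cat >> h.py <<'E'
def toolrot(rx, flip):  # rod x direction (roll-free) -> tool rotation
    rx=np.array(rx,float); rx/=np.linalg.norm(rx); ry=np.cross([0,0,1],rx); ry/=np.linalg.norm(ry); rz=np.cross(rx,ry)
    return R.from_matrix(np.stack([-rx,ry,-rz] if flip else [rx,-ry,-rz],1))
E
python3 - <<'E'
from h import *
c,s=np.cos(np.radians(40)),np.sin(np.radians(40))
np.set_printoptions(precision=2,suppress=True)
for fl in (0,1):
    for nm,rx,p in (("pick",(.03,1,0),(446,-300,56)),("lift",(.03,1,0),(446,-300,230)),("pre",(0,c,-s),(440,20,311)),("in",(0,c,-s),(440,144,207)),("end",(0,1,0),(433,-162,150))):
        T=toolrot(rx,fl); tcp=np.array(p)+T.apply([0,0,19]); q=inverse_kinematics(tcp,T.as_quat()); print(fl,nm,tcp,q)
E
```

```text
0 pick [ 446. -300.   37.] [-0.29  0.46 -0.44  0.   -0.67 -2.88]
0 lift [ 446. -300.  211.] [-0.29  0.25 -0.24  0.   -1.08 -2.88]
0 pre [440.     7.79 296.45] [ 0.72  0.14 -0.51  0.51 -1.44  2.22]
0 in [440.   131.79 192.45] [ 0.9   0.35 -0.49  0.42 -1.34  2.01]
0 end [ 433. -162.  131.] None
1 pick [ 446. -300.   37.] [-0.29  0.46 -0.44  0.   -0.67  0.26]
1 lift [ 446. -300.  211.] [-0.29  0.25 -0.24  0.   -1.08  0.26]
1 pre [440.     7.79 296.45] [ 0.72  0.14 -0.51  0.51 -1.44 -0.92]
1 in [440.   131.79 192.45] [ 0.9   0.35 -0.49  0.42 -1.34 -1.13]
1 end [ 433. -162.  131.] [-0.01  0.22 -0.52  0.   -0.83  0.01]
```

```bash
python3 - <<'E'
from h import *
import pickle
T=toolrot((.03,1,0),1)
movep([446,-270,230],T.as_quat()); hold(.2)
f=grab_frame("wrist"); pickle.dump(f,open("w1.pkl","wb")); cv2.imwrite("pics/w1.png",f["color"][...,::-1])
st=observe(); print(st["time_s"],st["eef_pos"],f["xyz"],R.from_quat(f["orientation"]).as_matrix().round(2).tolist(),f["fx"],(f["range_z"]>0).mean())
E
```

```text
2.0083 [ 445.73553143 -270.58592064  229.91009794] [ 443.90753141 -340.06450233  372.13860374] [[-1.0, -0.03, -0.01], [0.03, -0.96, -0.27], [0.0, -0.27, 0.96]] 317.5319388154432 0.996203125
```

View pics/w1.png

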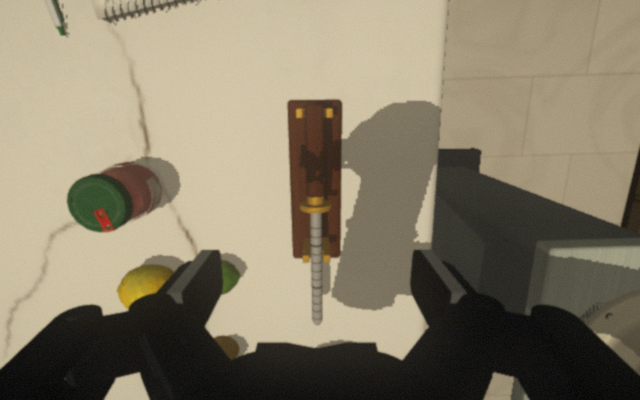

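The wrist view shows the collar at (315,208), the tip at (318,323) and the handle between the forks at (300–340,113) and the collar. Next I'll fit the rod axis and view the neck from the withdrawal pose.

```bash
python3 - <<'E'
from h import *
import pickle
f=pickle.load(open("w1.pkl","rb")); P=cloud(f)
roi=np.zeros((400,640),bool); roi[100:330,285:345]=1
q=P[roi&(P[...,2]>52)&(P[...,2]<80)]
s=q[(q[:,1]>-235)&(q[:,1]<-100)&(q[:,2]>55)]
steel=s[(s[:,1]>-175) | ((s[:,1]<-195)&(s[:,1]>-228))]
print("steel",len(steel),cv2.fitLine(steel[:,:2].astype(np.float32),cv2.DIST_HUBER,0,.01,.01).ravel(),np.median(steel[:,2]))
hd=q[(q[:,1]>-335)&(q[:,1]<-262)&(q[:,2]>60)]
print("handle",len(hd),cv2.fitLine(hd[:,:2].astype(np.float32),cv2.DIST_HUBER,0,.01,.01).ravel(),np.median(hd[:,2]))
col=q[(q[:,2]>67.5)&(q[:,1]>-260)]; print("collar",col.min(0),col.max(0)); print("ext",q[:,1].min(),q[:,1].max())
u=f["color"][:,:,:].copy()
np.set_printoptions(precision=1,suppress=True)
# neck views
pre=None
c,sn=np.cos(np.radians(40)),np.sin(np.radians(40))
T=toolrot((0,c,-sn),1); movep(np.array([440,20,330])+T.apply([0,0,19]),T.as_quat()); hold(.3)
g=grab_frame("wrist"); pickle.dump(g,open("w2.pkl","wb")); a=g["color"][...,::-1]
T=toolrot((0,1,0),1); movep([450,150,330],T.as_quat()); hold(.3)
g=grab_frame("wrist"); pickle.dump(g,open("w3.pkl","wb")); b=g["color"][...,::-1]
cv2.imwrite("pics/w23.png",cv2.resize(np.vstack([a,b]),(480,600))); print(observe()["time_s"])
E
```

```text
steel 919 [ 1.8377298e-02  9.9983114e-01  4.4876218e+02 -1.6521109e+02] 60.60350332021295
handle 1436 [ 2.5214102e-02  9.9968207e-01  4.4617133e+02 -2.9965555e+02] 69.34295374420722
collar [ 434.95704161 -259.94617264   67.56996243] [ 460.14477569 -241.30966595   73.84766992]
ext -345.8244686435273 -101.74649364127612
4.45
```

View pics/w23.png

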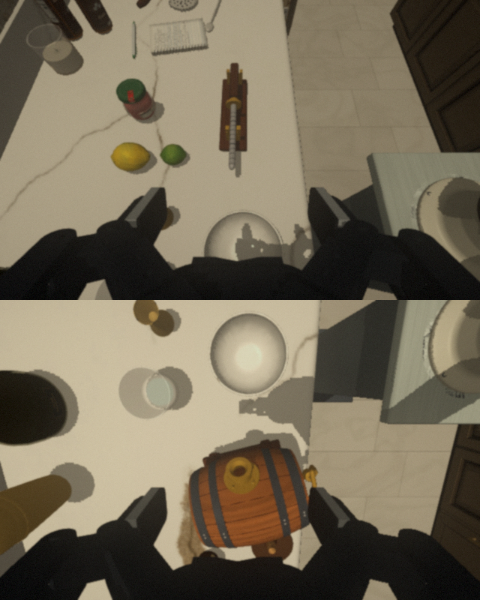

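The top half only looks back at the rod. The bottom half shows the neck's open brim at original wrist pixel (321,230), with the cask slightly yawed. Next I'll take a view looking down the bore and locate the brim.

```bash
python3 - <<'E'
from h import *
import pickle
a=np.radians(35)
T=R.from_matrix(toolrot((0,np.cos(a),np.sin(a)),1).as_matrix())
movep(np.array([440,110,270]),T.as_quat()); hold(.3)
g=grab_frame("wrist"); pickle.dump(g,open("w4.pkl","wb")); 
out=[]
for n in("w3","w4"):
    f=pickle.load(open(n+".pkl","rb")); im=f["color"][...,::-1]
    Rc=R.from_quat(f["orientation"]); c=Rc.inv().apply(np.array([440,190,168])-f["xyz"]); u=f["cx"]-f["fx"]*c[0]/c[2]; v=f["cy"]+f["fy"]*c[1]/c[2]
    print(n,u,v,f["xyz"]); u,v=int(u),int(v)
    out.append(cv2.resize(im[max(0,v-40):v+40,max(0,u-50):u+50],(500,400),interpolation=cv2.INTER_CUBIC)) 
out=[cv2.resize(o,(375,300)) for o in out]+[]
cv2.imwrite("pics/w34.png",np.vstack([np.hstack(out),cv2.resize(im,(480,300))[:, :750] if 0 else cv2.copyMakeBorder(cv2.resize(im,(480,300)),0,0,0,270,0)]))
print(observe()["time_s"],observe()["eef_pos"])
E
```

```text
w3 325.4905182528537 223.2961834624941 [450.22074091  80.54804354 471.13429581]
w4 316.1366268195967 198.3888409239749 [440.52562819 -27.71714329 347.50682446]
5.5083 [439.84308443 110.92610347 270.23531282]
```

View pics/w34.png

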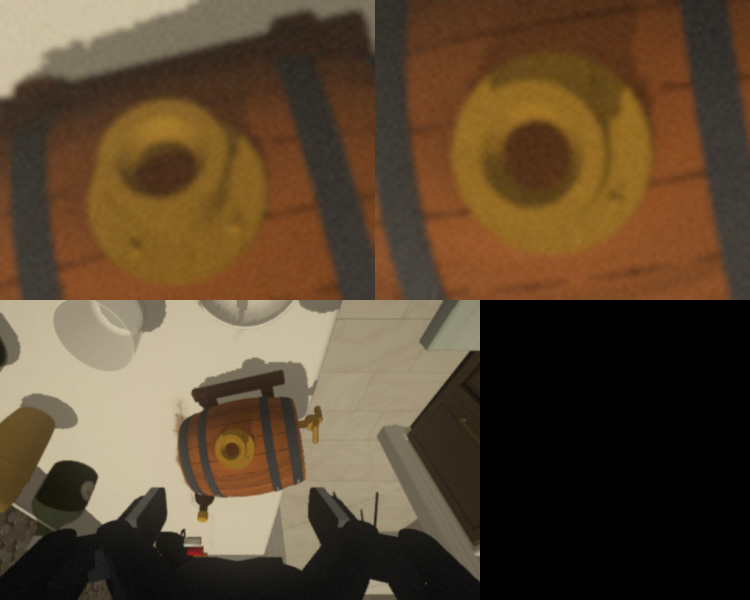

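Looking down the bore (right crop), the brim circle is centred near wrist pixel (307,198), with the bore concentric and dark. Next I'll fit the brim plane and circle, and the barrel for yaw.

```bash
cat > fit.py <<'E'
from h import *
import pickle
from scipy.optimize import least_squares
np.set_printoptions(precision=3,suppress=True)
for n in("w3","w4","top"):
    f=pickle.load(open(n+".pkl","rb")); P=cloud(f); hsv=cv2.cvtColor(f["color"],cv2.COLOR_RGB2HSV)
    brass=(hsv[...,0]>=19)&(hsv[...,0]<34)&(hsv[...,1]>110)
    near=np.linalg.norm(P[...,:2]-np.array([440,200]),axis=2)<110
    body=near&~brass&(P[...,2]>110)&(P[...,2]<182)
    q=P[body]
    def res(x):
        a=np.array([np.cos(x[2]),np.sin(x[2]),0]); d=q-np.array([x[0],x[1],104]); s=d@a
        return np.linalg.norm(d-s[:,None]*a,axis=1)-(x[3]-x[4]*1e-3*s**2)
    r=least_squares(res,[425,260,0.1,76,1],loss="soft_l1",bounds=([300,150,-.6,70,-5],[550,350,.6,82,5])); print(n,"barrel x,y,yaw,r,k",r.x,len(q),np.abs(res(r.x)).mean())
    yaw=r.x[2]
    if n=="top": continue
    # brim: brass points near front, iterative plane with normal prior
    nz=np.array([np.sin(np.radians(50))*np.sin(yaw),-np.sin(np.radians(50))*np.cos(yaw),np.cos(np.radians(50))])
    B=P[brass&(np.linalg.norm(P-np.array([440,195,165]),axis=2)<40)]
    h=B@nz; hist,e=np.histogram(h,60); 
    top=np.percentile(h,98); A=B[h>top-4]
    for _ in range(5):
        c=A.mean(0); nn=np.linalg.svd(A-c,full_matrices=False)[2][2]; nn*=np.sign(nn[2]); 
        d=(B-c)@nn; rr=np.linalg.norm(np.cross(B-c,nn),axis=1); A=B[(np.abs(d)<2)&(rr<21)]
    ex=np.cross(nz,[0,0,1]); ex/=np.linalg.norm(ex); ey=np.cross(nz,ex)
    uv=np.stack([A@ex,A@ey],1).astype(np.float32); (cu,cv_),rad=cv2.minEnclosingCircle(uv)
    mid=[(np.percentile(uv[:,i],1)+np.percentile(uv[:,i],99))/2 for i in(0,1)]
    hn=np.median(A@nz); print(n,"prior nz",nz,"fit n",nn,len(A),"circle c",cu*ex+cv_*ey+hn*nz,"R",rad,"mid",mid[0]*ex+mid[1]*ey+hn*nz)
    # image based: brim annulus ellipse -> ray to plane z-consistent
    # dark bore blob in image
    M=((hsv[...,2]<90)&(np.linalg.norm(P-np.array([440,195,160]),axis=2)<30)).astype(np.uint8)
f=pickle.load(open("top.pkl","rb")); P=cloud(f); q=P[200:250,295:348].reshape(-1,3); q=q[(q[:,2]>50)&(q[:,2]<70)]; print("bowl",cv2.minEnclosingCircle(q[:,:2].astype(np.float32)))
E
python3 fit.py
```

```text
w3 barrel x,y,yaw,r,k [428.476 265.225   0.253  75.627   1.857] 14795 1.1093819263090325
w3 prior nz [ 0.192 -0.742  0.643] fit n [ 0.194 -0.746  0.637] 387 circle c [447.781 191.892 168.082] R 18.237207412719727 mid [447.095 192.131 168.562]
w4 barrel x,y,yaw,r,k [428.432 265.197   0.253  75.682   1.854] 14809 1.0704264976360172
w4 prior nz [ 0.192 -0.742  0.643] fit n [ 0.194 -0.741  0.643] 655 circle c [447.558 191.441 167.857] R 18.159629821777344 mid [447.374 191.519 168.001]
top barrel x,y,yaw,r,k [429.196 266.206   0.254  76.447   1.833] 1870 1.730796465897013
bowl ((432.00567626953125, 37.38237762451172), 65.83069610595703)
```

The fits agree: brim at (447.5, 191.5, 168), cask yaw 0.253 and rod origin at (446.2, -301.2, 56). Next I'll grasp and lift the rod, then go to the pre-insert pose and look.

```bash
cat >> h.py <<'E'
B=np.array([447.5,191.5,168]); N=np.array([np.sin(np.radians(50))*np.sin(.253),-np.sin(np.radians(50))*np.cos(.253),np.cos(np.radians(50))])
def tcp_for(o,T): return np.asarray(o,float)+T.apply([0,0,19])
E
python3 - <<'E'
from h import *
import pickle
np.set_printoptions(precision=3,suppress=True)
o=np.array([446.2,-301.2,56.]); T=toolrot((.02,1,0),1); q=T.as_quat()
movep(tcp_for(o+[0,0,80],T),q); servo_line(tcp_for(o,T),rate=100); 
move_gripper(5,squeeze=90); s=observe(); print(s["opening"],s["gripper_force"],s["time_s"])
servo_line(tcp_for(o+[0,0,150],T),rate=120); hold(.2)
s=observe(); print(s["opening"],s["gripper_force"],s["eef_pos"],s["ft_force"])
f=grab_frame("wrist"); pickle.dump(f,open("w5.pkl","wb")); a=f["color"][...,::-1]
T2=toolrot(-N,1)
movep(tcp_for(B+N*240,T2),T2.as_quat()); hold(.3)
f=grab_frame("wrist"); pickle.dump(f,open("w6.pkl","wb")); b=f["color"][...,::-1]
for n in("scene","top"):
    f=grab_frame(n); pickle.dump(f,open(n+"2.pkl","wb"))
    if n=="scene": c=f["color"][...,::-1]
s=observe(); print(s["time_s"],s["eef_pos"],tcp_for(B+N*240,T2),s["opening"])
cv2.imwrite("pics/g.png",np.vstack([cv2.resize(np.hstack([a,b]),(800,250)),cv2.copyMakeBorder(cv2.resize(c,(560,350)),0,0,0,240,0)]))
E
```

```text
16.54314072670052 87.79352903366089 8.6667
16.615474141324402 87.68921256065369 [ 445.973 -301.137  186.4  ] [ 0.037 -0.79  -1.029]
12.0417 [496.601   1.26  307.664] [496.577   1.678 307.714] 16.615703635144772
```

View pics/g.png

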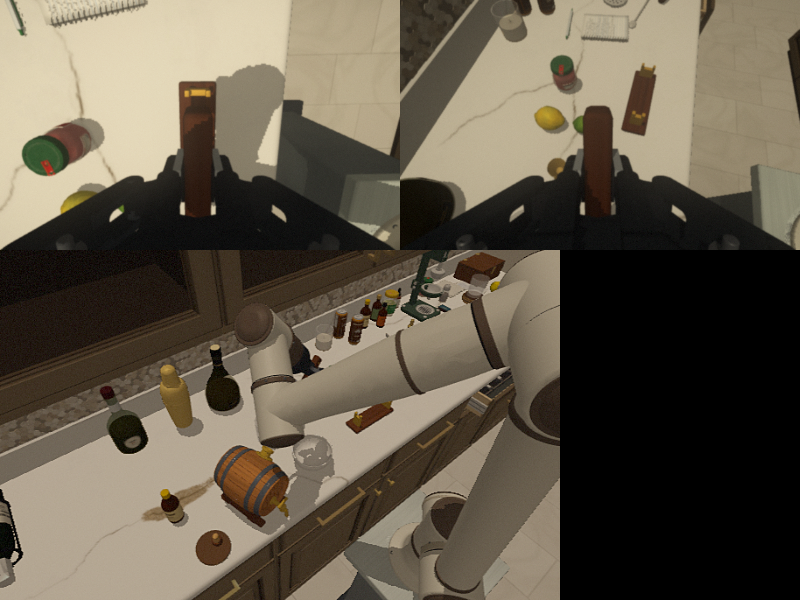

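The rod is in the grip (opening 16.6 mm): the handle is at (197,130) in the left wrist view and (598,150) in the right one, and the rest is empty. The hand hides the tip in the scene view, so I'll check the handle in the tool frame numerically.

```bash
python3 - <<'E'
from h import *
import pickle
np.set_printoptions(precision=3,suppress=True)
T=toolrot((.02,1,0),1); t5=np.array([445.97,-301.14,186.4]); T2=toolrot(-N,1); t6=np.array([496.6,1.26,307.66])
for n,TT,t in(("w5",T,t5),("w6",T2,t6)):
    f=pickle.load(open(n+".pkl","rb")); P=cloud(f); L=TT.inv().apply(P.reshape(-1,3)-t); c=f["color"].reshape(-1,3).astype(int)
    m=(np.abs(L[:,1])<14)&(L[:,2]>-45)&(L[:,2]<-24)&(L[:,0]>14)&(L[:,0]<60)&(c[:,0]>c[:,2]*1.6)
    q=L[m]; d=np.polyfit(q[:,0],q[:,2],1); y=np.polyfit(q[:,0],q[:,1],1); print(n,len(q),"x max",q[:,0].max(),"z slope",d,"y",y,np.median(q,0))
for n in("scene2","top2"):
    f=pickle.load(open(n+".pkl","rb")); P=cloud(f); q=P.reshape(-1,3)-B; s=q@N; r=np.linalg.norm(q-s[:,None]*N,axis=1); m=(r<16)&(s>36)&(s<185)
    if m.sum()>5:
        o=np.argsort(s[m]); 
        for lo in range(36,180,20):
            k=m&(s>lo)&(s<lo+20)
            if k.sum(): print(n,lo,k.sum(),(q[k]-s[k,None]*N).mean(0), s[k].min())
E
```

```text
w5 3870 x max 45.48013266160776 z slope [  0.046 -32.946] y [ 0.001 -0.287] [ 30.988  -0.108 -31.822]
w6 3742 x max 45.357707237585004 z slope [  0.041 -32.069] y [-0.003 -0.003] [ 30.92   -0.081 -31.076]
top2 36 13 [-1.262  1.639  2.268] 44.989827761186284
top2 56 23 [-1.177  2.23   2.924] 57.893105602922034
top2 76 23 [-1.345  1.957  2.659] 77.83998019441849
top2 96 22 [-1.897  1.643  2.461] 96.78801361261068
top2 116 11 [-3.655  1.325  2.619] 116.7886583506208
top2 136 1 [-6.459  0.63   2.653] 136.65305707050706
```

The handle sits as planned in the tool frame, and the visible steel runs parallel to the bore axis within about 1.5 mm. Now the gentle insertion, with a force stop.

```bash
python3 - <<'E'
from h import *
np.set_printoptions(precision=2,suppress=True)
T2=toolrot(-N,1)
def rep(l):
    s=observe(); o=s["eef_pos"]-T2.apply([0,0,19])-B; F=s["ft_force"]; t=T2.as_matrix()
    print(l,"t",round(s["time_s"],2),"collar depth",round(o@N-60,2),"lat(x,y,z tool)",t.T@o,"F tool",t.T@F,"open",s["opening"],flush=True)
    return o@N-60
rep("start")
servo_line(tcp_for(B+N*205,T2),rate=100,threshold=8); rep("at brim")
for tgt,rate in ((110,40),(60,50),(12,50),(-4,15)):
    hit=servo_line(tcp_for(B+N*(60+tgt),T2),rate=rate,threshold=8); d=rep(f"to {tgt} hit={hit}")
    if hit: break
E
```

```text
start t 12.04 collar depth 180.28 lat(x,y,z tool) [240.28   0.08   0.3 ] F tool [-1.41 -0.19  0.02] open 16.615703635144772
at brim t 12.54 collar depth 144.74 lat(x,y,z tool) [204.74  -0.13  -0.15] F tool [-0.84 -0.63  0.89] open 16.95866851542643
to 110 hit=False t 13.57 collar depth 110.1 lat(x,y,z tool) [170.1   -0.02  -0.07] F tool [ 0.02 -0.13  1.93] open 16.58845567192594
to 60 hit=False t 14.72 collar depth 60.17 lat(x,y,z tool) [120.17  -0.03  -0.09] F tool [-0.42 -0.8   1.03] open 16.897172455856097
to 12 hit=False t 15.82 collar depth 12.15 lat(x,y,z tool) [72.15 -0.03 -0.08] F tool [-1.01 -0.96  1.3 ] open 16.88008185696335
to -4 hit=True t 16.65 collar depth 0.46 lat(x,y,z tool) [60.46  0.38  0.13] F tool [ 1.02 -0.69 -0.37] open 16.91671415400249
```

The collar met the brim at an estimated depth of 0.5 mm. I'll press again gently, hold, and check with a picture.

```bash
python3 - <<'E'
from h import *
np.set_printoptions(precision=2,suppress=True)
T2=toolrot(-N,1)
def rep(l):
    s=observe(); o=s["eef_pos"]-T2.apply([0,0,19])-B; t=T2.as_matrix()
    print(l,round(s["time_s"],2),"depth",round(o@N-60,2),"F tool",t.T@s["ft_force"],flush=True)
hold(.3); rep("a")
print(servo_line(tcp_for(B+N*(60-2),T2),rate=8,threshold=6)); rep("b"); hold(.4); rep("c")
f=grab_frame("top"); Rc=R.from_quat(f["orientation"]); c=Rc.inv().apply(B-f["xyz"]); u=int(f["cx"]-f["fx"]*c[0]/c[2]); v=int(f["cy"]+f["fy"]*c[1]/c[2])
g=grab_frame("scene"); c=R.from_quat(g["orientation"]).inv().apply(B-g["xyz"]); u2=int(g["cx"]-g["fx"]*c[0]/c[2]); v2=int(g["cy"]+g["fy"]*c[1]/c[2])
k=lambda i,u,v: cv2.resize(i["color"][v-30:v+30,u-30:u+30,::-1],(400,400),interpolation=cv2.INTER_CUBIC)
cv2.imwrite("pics/ins.png",np.hstack([k(f,u,v),k(g,u2,v2)]))
E
```

```text
a 16.95 depth 0.42 F tool [ 2.32 -0.76  0.47]
True
b 17.22 depth 0.54 F tool [ 1.48  0.1  -0.68]
c 17.62 depth 0.56 F tool [ 0.18 -1.95 -1.87]
```

View pics/ins.png

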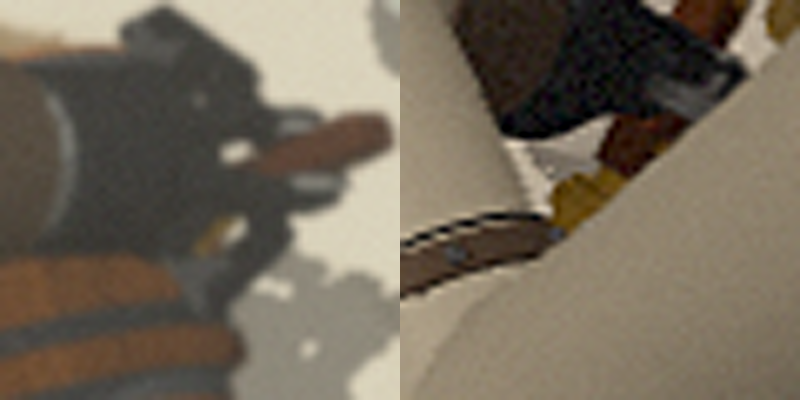

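The view shows the handle aligned with the neck and the collar up against the brass brim at about (590,195) in the right crop. Repeated contact at the same depth confirms it is seated. Next I'll draw it out and go to the bowl.

```bash
python3 - <<'E'
from h import *
np.set_printoptions(precision=2,suppress=True)
T2=toolrot(-N,1)
print(servo_line(tcp_for(B+N*120,T2),rate=50,threshold=20),servo_line(tcp_for(B+N*245,T2),rate=80,threshold=20)); hold(.2)
s=observe(); print(s["time_s"],s["eef_pos"],tcp_for(B+N*245,T2),s["opening"])
T=toolrot((0,1,0),1); o=np.array([432,37.4-200,0])
movep(tcp_for(o+[0,0,230],T),T.as_quat()); servo_line(tcp_for(o+[0,0,150],T),rate=60); hold(.5)
f=grab_frame("top"); g=grab_frame("scene"); s=observe(); print(s["time_s"],s["eef_pos"],s["opening"],s["gripper_force"])
for n,i in(("top",f),("scene",g)):
    P=cloud(i).reshape(-1,3); q=P[(np.abs(P[:,0]-432)<15)&(P[:,1]>-95)&(P[:,1]<60)&(P[:,2]>100)&(P[:,2]<185)]
    if len(q): print(n,len(q),q.min(0),q.max(0),np.polyfit(q[:,1],q[:,2],1),np.polyfit(q[:,1],q[:,0],1))
cv2.imwrite("pics/end.png",np.vstack([cv2.resize(x["color"][...,::-1],(480,300)) for x in(f,g)]))
E
```

```text
False False
20.9583 [497.53  -1.86 310.79] [497.54  -2.03 310.93] 16.55607406415845
23.8833 [ 432.  -162.6  131. ] 16.725658940994872 87.78592228889465
top 20 [426.4  -94.97 148.27] [432.4   36.27 157.28] [  0.01 153.53] [  0.01 429.34]
scene 204 [423.49 -94.63 145.74] [436.95  40.49 160.01] [ -0.   153.61] [  0.   428.89]
```

View pics/end.png

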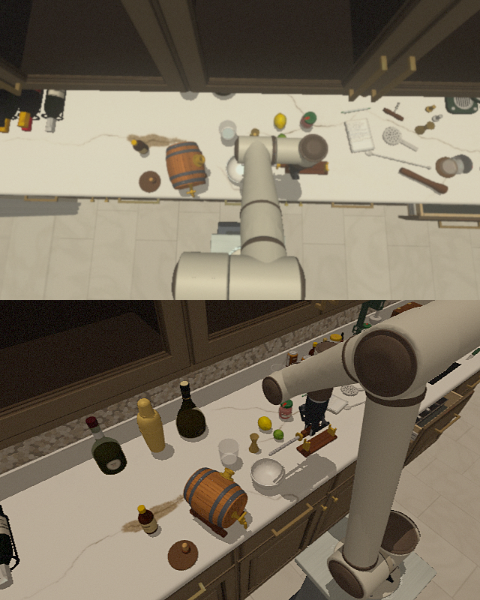

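The rod is level (slope about 0) at z of about 150, with its tip at about (430, 38) over the bowl (scene picture about (270,465)). The other objects look undisturbed.

```bash
python3 -c "
from station import *
print(close_job())"
```

```text
the job is handed in; nothing more can be done
None
```

The rod went into the neck until its collar stopped gently on the brim, was drawn out again, and is now held level with its tip over the middle of the bowl, about 90 mm above the rim; the job is handed in, no verdict came back, and nothing else looked moved.

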